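Tap the clamp block on the sloping bench board

ROBOT

A 6-joint arm with a two-finger parallel gripper is mounted at the origin on the work surface. World frame = base frame: x ahead of the robot, y to its left, z up, the work surface at z = 0. Lengths are in mm, angles in degrees, forces in N, time in s.
With the tool pointing down it reaches from about 350 to 850 mm from the base axis. Payload 8.1 kg.
Tool frame: the origin (TCP) lies at the very end of the fingers, on their centre line; the grasp point (between the pads) lies 19 mm behind it; z points along the fingers, y is the line along which they close (so a half turn about z gives the same grasp; the last joint's range is limited). The gripper opens to 85 mm and grips with 20 to 120 N. Pads are 22 mm wide; open, the fingers measure 114 mm over their backs; the gripper's body (76 mm by 85 mm) begins 54 mm behind the grasp point. The pads swing forward as they close: fully open they stand 13 mm farther back than shut.
Start: joints at [62.429, 7.471, 85.268, -0, 87.261, -4.893], TCP at [231.307, 553.626, 231.292] pointing down, gripper open.
Joint ranges: [-169.43, 169.43], [-51.17, 129.36], [1.28, 143.12], [-76.62, 256.62], [0, 156.53], [-152.29, 152.29]. Speed limits (degrees/s): [136.94, 136.94, 159.86, 180, 180, 180].

INTERFACE

Orientations are given as [roll, pitch, yaw] about the fixed x, y, z axes, in that order (R = Rz(yaw) Ry(pitch) Rx(roll)).
In Python, from bench import sense, eyes, job, models gives the robot as it stands. The module is installed in compiled form; this text tells all that it offers.
- The arm moves only by the tool apply_moves, never from a script. Its argument "rows" is a list of rows, each a list of 6 numbers: the shift along the tool's x, y, z in mm, then the turn, a rotation vector about the tool's x, y, z in rad. In form: [[dx, dy, dz, rx, ry, rz], ...]. A call has exactly 5 rows; each row shifts and turns the commanded pose from where the row before left it, along the tool's axes as they then stand; what a row does not reach is not made up. A row lasts 1/8 s, in which the tool goes at most 62.5 mm and 10.7 degrees, less where a joint would pass 70% of its speed; a pose out of reach is approached as far as the arm can. A call is refused whole if a number of a shift passes 62.5 or a number of a turn 0.188, either way. A call with a gripper value outside its range is refused whole. "fingers" is the finger opening in mm, from 0 to 85.4, set as the call begins (left out, the last holds). The fingers move at their own pace and stop on an object; "grip_force" is the grip in N (left out, the last holds). Time passes only in rows, so rows that do not move let the fingers close, or fill a call up. It gives the time, the measured TCP pose, the force, the opening and the grip force at its end, in the units of the state.
- sense(): the state, without advancing time (a new reading comes with each control period).
- eyes.snapshot(name): name is "scene" or "top"; returns (picture, depth): 420x560x3 uint8, red, green, blue; 420x560 float32, mm along the optical axis (not along the pixel's ray), 0 where there is no reading.
- eyes.get_calibration(name): a dict with "intrinsics" (3x3 intrinsics, pixels), "R" (3x3) and "t" (3): a world point X has camera coordinates R X + t. Camera axes: x right, y down, z forward; pixel columns grow to the right and rows downward; lengths in mm; the calibration is good to about 2 mm. A picture is of the moment at which its call begins. get_calibration takes no time and is no camera call.
- job.hand_in(): hands the job in; it is judged then, once.
Trained networks look in the newest picture that a camera, given by its name, has taken for a name from the list of things; names that differ only in an ending like _2 or _b are one class to them, and where a whole thing is asked for, a point or a joint stands for the part that bears it (a point fixed in the world has none). Each returns a list of dicts, best first, with "confidence" (0 to 1); they miss things now and then, are a little off and sometimes report something else, mostly with a low value. They report only what shows in the picture. A call takes as long as a camera call. They do not tell look-alikes from the thing itself.
- models.boxes_of(name, camera): "xyz" ([x, y, z] in mm, in world coordinates, good to about 4 mm: the middle of the surface that is visible of it).
- models.cut_out(name, camera): "pixels" (420x560 bool, what is visible of it).
- models.place_of(name, camera): "xyz" ([x, y, z] in mm, in world coordinates, good to about 4 mm: a listed point, or the origin of a listed thing).
The state is a dict: "time": time; "joint_pos": joint angles; "qd": joint speeds; "joint_efforts": joint torques, N m; "tool_pos": TCP position; "tcp_rot": TCP orientation; "ft_force": force on the tool from outside, world axes, zero at the start; "wrist_torque": the same for the moment, N m; "finger_gap": finger opening in mm; "grip_force": force on a finger pad.
Only numpy, scipy, OpenCV 4.12 (cv2) and the standard library are available. Lean on these libraries where they do the work, as an engineer would, in place of code of your own. Each camera call takes 0.05 s, during which the arm holds its last target. There are 200 camera calls.

TASK

Set the drilled wooden block, with the thread tap standing in it, on the sloping board with its long side flat against the cleat and roughly in the middle of it. There, cut the thread: turn the tap half a turn forward (clockwise seen from the handle), a quarter turn back to break the chips, then half a turn forward again, which brings the tap's collar down to within a millimetre of the block; leave the block lying against the cleat and let go. Do not knock over or shift the ink bottle, water pot and inkstone.

Things in the scene. Friction and masses are not known exactly. Their poses are not given: they have to be found in the camera images.
- block_center (a point): Centre of the loose pale wood block, 70 (its x) by 140 (y) by 45 mm high (z, along the tap's axis), at first flat on the table. The tap stands in a 26 mm hole through its middle and does not come out: block and tap, about 0.5 kg together, can be lifted by the tap's hub. Nothing fixes the block on the slope but the cleat and its weight.
- tap_hub (a point): Centre of the T handle's hub on the tap's axis, 84.5 mm from block_center along block z at joint tap 0. Dark steel box, 46 mm (x, along the handle bar) by 26 (y, across it: grip here) by 26 (z, away from the block). Round 16 mm bars run out along +x and -x, 166 mm over all. Below: 20 mm stem and a 44 mm round collar, its top 48, its underside 58 mm below the hub's centre.
- tap (a joint): Turn of the tap in the block, rad; grows clockwise seen from the handle (forward), going down 5 mm a turn. Starts within 0.25 of 0 (at 0 the bar lies along block x and the collar's underside is 4.1 mm above the block). At 4.71 the collar is 0.4 mm above the block, at 5.2 it stops. Stiff, 0.05 N m both ways; stays where left.
- slope: Plywood bed of the fixed sloping board, tilted 28 degrees, low edge to the robot. Origin on the bed at the foot of the cleat's upper face, mid-length, 42 mm above the table. x up the slope, y along the cleat, z square out of the bed. Bed: y -100 to 100, up to x = 170 mm. Dark wooden cleat across the low edge, x -18 to 0, 20 mm high, 200 mm long.
- ink_bottle: Black ink bottle with a red cap, 68 mm diameter, 165 mm tall, upright; origin under its middle. Bystander.
- water_pot: Open steel water pot, about 110 mm diameter, 85 mm tall, with two side handles; origin under its middle. Bystander.
- inkstone: Round black inkstone, 94 mm diameter, 22 mm high; origin under its middle. Bystander.
Not all that is in view belongs to the job. Leave any blue or turquoise look-alike of the part that bears block_center alone.

How it is judged (in metres and radians):
On the way, in this order (a step that is already met when the one before it is completed fails the run):
1. the block lies flat on the sloping bed, against the cleat and square to it, still not tapped (x of block_center in the frame of slope between 0.03 and 0.04 m and y of block_center in the frame of slope between -0.035 and 0.035 m and z of block_center in the frame of slope between 0.019 and 0.026 m and angle between the y axis of block_center and the y axis of slope, either way round below 0.1 rad and angle between the z axis of block_center and the z axis of slope, either way round below 0.07 rad and value of joint tap below 1.2 rad), for 0.2 s.
2. the tap has been turned about half a turn forward (tap above 2.6 rad) (value of joint tap above 2.6 rad), for 0.1 s.
3. it has been turned back about a quarter (tap below 2.2) (value of joint tap below 2.2 rad), for 0.1 s.
4. forward to depth (tap above 3.95) (value of joint tap above 3.95 rad), for 0.1 s.
At the end, for the whole second after the job is handed in: Joint tap above 3.95 (collar within 1 mm of the block); the block at rest on the bed against the cleat, its centre in the slope frame at x 30 to 40 mm, y within 35 mm, z 19 to 26 mm, its long side within 0.1 rad of the cleat and its z within 0.07 rad of the bed's (x of block_center in the frame of slope between 0.03 and 0.04 m and y of block_center in the frame of slope between -0.035 and 0.035 m and z of block_center in the frame of slope between 0.019 and 0.026 m and angle between the y axis of block_center and the y axis of slope, either way round below 0.1 rad and angle between the z axis of block_center and the z axis of slope, either way round below 0.07 rad and value of joint tap above 3.95 rad and linear speed of block below 0.01 m/s and contact force between block and slope above 1 N); the robot touches nothing.
It fails at once if the ink bottle is moved by over 30 mm or tipped (distance of ink_bottle from where it was at the start of the episode above 0.03 m or angle between ink_bottle's own z axis and vertical above 0.5 rad).
It fails at once if the water pot is moved by over 30 mm or tipped (distance of water_pot from where it was at the start of the episode above 0.03 m or angle between water_pot's own z axis and vertical above 0.5 rad).
It fails at once if the inkstone is moved by over 30 mm or tipped (distance of inkstone from where it was at the start of the episode above 0.03 m or angle between inkstone's own z axis and vertical above 0.5 rad).
It also fails if it takes over 62 s, if anything falls off the work surface, if the arm or the gripper's body presses on something with over 40 N, if the wrist force passes 120 N, or if a joint passes its speed limit or range.

## Working session

There is one attempt and no reset: what is moved stays moved. The work goes in short steps, Python scripts to look and compute and a tool call to move; the robot and the scene stay as the last step left them, time stands still between calls to the robot, and variables do not carry over. Pictures are saved under pics/ and viewed, at most 10 in all, crops included, and the job is handed in when it is done.

Besides the shell and the picture viewer there is one more tool, called as a command line: name --pt "numbers of a row" for each row, then --argument value for the rest. apply_moves: Moves the arm, as the interface text tells. Its arguments: {"type":"object","properties":{"rows":{"type":"array"},"fingers":{"type":"number"},"grip_force":{"type":"number"}},"required":["rows"]}

```bash
mkdir -p pics; cat > h.py <<'E'
import numpy as np, cv2
from bench import sense, eyes, job, models
def cloud(cam,depth):
    c=eyes.get_calibration(cam);K=np.array(c["intrinsics"]);R=np.array(c["R"]);t=np.array(c["t"])
    v,u=np.indices(depth.shape)
    P=np.stack([(u-K[0,2])/K[0,0]*depth,(v-K[1,2])/K[1,1]*depth,depth],-1)
    X=(P-t)@R
    X[depth<=0]=np.nan
    return X
E
python3 - <<'E'
from h import *
for n in("scene","top"):
    p,d=eyes.snapshot(n);cv2.imwrite(f"pics/{n}0.png",p[:,:,::-1])
    np.save(f"{n}0.npy",cloud(n,d))
    for k in("block_center","tap_hub","slope","ink_bottle","water_pot","inkstone"):
        for r in models.place_of(k,n)[:3]: print(n,k,round(r["confidence"],2),np.round(r["xyz"]))
s=sense();print(s)
E
```

```text
scene block_center 0.58 [425. 309.  24.]
scene block_center 0.55 [645. 539.  21.]
scene tap_hub 0.91 [592. 197. 109.]
scene tap_hub 0.9 [424. 308. 108.]
scene tap_hub 0.6 [645. 540. 108.]
scene slope 0.65 [446.  14.  -3.]
scene ink_bottle 0.9 [509. 450.  -1.]
scene ink_bottle 0.16 [ 579. -194.   40.]
scene water_pot 0.79 [ 542. -450.    3.]
scene water_pot 0.54 [448.  12.  -5.]
scene water_pot 0.33 [591. 196.  23.]
scene inkstone 0.77 [446.  13.  -0.]
top block_center 0.92 [644. 541.  22.]
top block_center 0.82 [592. 198.  23.]
top block_center 0.7 [425. 308.  21.]
top tap_hub 0.83 [594. 191. 108.]
top tap_hub 0.65 [647. 540. 106.]
top tap_hub 0.52 [418. 310. 104.]
top slope 0.83 [ 576. -198.   40.]
top ink_bottle 0.82 [512. 452.  -1.]
top water_pot 0.82 [ 543. -446.   -1.]
top inkstone 0.81 [448.  17.  -2.]
{'time': 0.7, 'joint_pos': array([ 6.24298864e+01,  7.46874856e+00,  8.52655038e+01,  3.41284849e-04,
        8.72615063e+01, -4.89361534e+00]), 'qd': array([ 0.07133825, -0.04593196, -0.00442858, -0.08824212, -0.01835282,
       -0.0648584 ]), 'joint_efforts': array([ 3.28296692e-04, -5.69117761e+01, -5.00776076e+01, -9.63186471e-05,
        1.69678806e-04, -8.06218793e-06]), 'tool_pos': array([231.31076385, 553.64693869, 231.33948274]), 'tcp_rot': array([1.79995745e+02, 2.21622285e-05, 1.57323485e+02]), 'ft_force': array([ 0.39731905,  0.43343462, -0.21257693]), 'wrist_torque': array([0.02565729, 0.03514381, 0.02186358]), 'grip_force': 0.0, 'finger_gap': 84.81556552865331}
```

View pics/scene0.png

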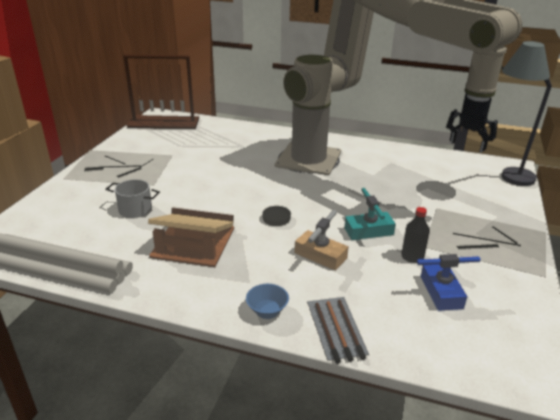

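View pics/top0.png

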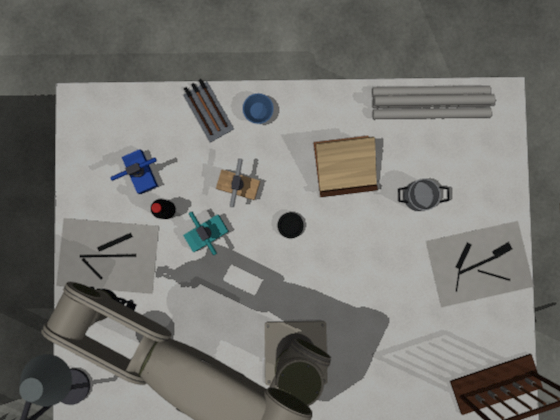

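The scene picture shows the pale block with its dark tap at about (321,245), a turquoise and a blue look-alike at (370,220) and (443,285), and the sloping board at (193,235). In the top picture the block is at (238,183), the bed at (347,165) with its cleat along row ~190, the inkstone at (290,225), the bottle at (162,208) and the pot at (425,195).

```bash
python3 - <<'E'
from h import *
for cam in("top","scene"):
    X=np.load(f"{cam}0.npy");A=X.reshape(-1,3)
    near=A[(np.hypot(A[:,0]-592,A[:,1]-197)<110)]
    for lo,hi,n in((38,52,"blocktop"),(92,130,"bar/hub"),(118,135,"hubtop")):
        q=near[(near[:,2]>lo)&(near[:,2]<hi)]
        if len(q)<6: continue
        r=cv2.minAreaRect(q[:,:2].astype(np.float32));w,v=np.linalg.eigh(np.cov(q[:,:2].T))
        print(cam,n,len(q),"rect",np.round(r[0],1),np.round(r[1],1),round(r[2],1),"pca",np.round(q.mean(0),1),np.round(np.degrees(np.arctan2(v[1,1],v[0,1])),1))
    # slope
    q=A[(abs(A[:,0]-576-50)<130)&(abs(A[:,1]+198)<140)&(A[:,2]>15)]
    # RANSAC-free plane: restrict to bed interior
    b=A[(abs(A[:,0]-660)<40)&(abs(A[:,1]+198)<50)&(A[:,2]>40)]
    c=b.mean(0);
    for _ in range(4):
        n=np.linalg.svd(b-c,full_matrices=False)[2][2];n*=np.sign(n[2]); b=b[abs((b-c)@n)<6];c=b.mean(0)
    print(cam,"plane",len(b),np.round(n,3),"tilt",np.degrees(np.arccos(n[2])),"az",np.degrees(np.arctan2(-n[1],-n[0])),np.round(c,1))
    bed=q[abs((q-c)@n)<5]
    r=cv2.minAreaRect(bed[:,:2].astype(np.float32));print("bed rect",np.round(r[0],1),np.round(r[1],1),r[2],"z",bed[:,2].min(),bed[:,2].max())
    cl=q[((q-c)@n>12)&((q-c)@n<30)&(q[:,0]<620)]
    if len(cl)>5:
        w,v=np.linalg.eigh(np.cov(cl[:,:2].T));r=cv2.minAreaRect(cl[:,:2].astype(np.float32))
        print("cleat",len(cl),np.round(cl.mean(0),1),np.degrees(np.arctan2(v[1,1],v[0,1])),np.round(r[0],1),np.round(r[1],1),r[2])
E
```

```text
top blocktop 526 rect [593.5 193.7] [140.4  70.2] 72.5 pca [592.  192.4  44.6] 73.0
top bar/hub 279 rect [593.  193.6] [ 26.5 164.3] 77.2 pca [592.4 193.2 114.7] 169.3
top hubtop 83 rect [597.5 193.6] [ 24.5 154. ] 83.0 pca [596.4 193.4 121.2] 169.3
top plane 610 [-0.48  -0.037  0.877] tilt 28.766144077152546 az 4.394322225148315 [ 660.1 -197.1   84.2]
bed rect [ 653.3 -185.5] [156.8 201.1] 6.382597923278809 z 33.26709388007457 127.54611410308783
cleat 316 [ 563.8 -191.    55.5] 95.71952308961487 [ 576.3 -192.2] [ 44.7 198.1] 6.057282447814941
scene blocktop 602 rect [593.8 193.5] [143.5  78. ] 72.4 pca [603.5 199.6  44.1] 77.1
scene bar/hub 309 rect [594.7 193.7] [ 29.  168.8] 81.3 pca [603.6 194.8 112.7] 168.6
scene hubtop 76 rect [600.6 193.3] [27.8 57.9] 81.6 pca [596.6 194.  120.1] 171.1
scene plane 132 [-0.469 -0.046  0.882] tilt 28.1063511906081 az 5.626138882612896 [ 660.6 -196.5   86. ]
bed rect [ 650.5 -184.8] [167.5 199.5] 6.250693321228027 z 33.53100254158631 125.93538750002818
cleat 198 [ 567.4 -190.9   55.8] 96.3837631491229 [ 563.7 -195.8] [ 28.5 200.8] 4.604367256164551
```

apply_moves --pt "-40 -16 0 0 0 0" --pt "-48 -19.5 0 0 0 0" --pt "-48 -19.5 0 0 0 0" --pt "-48 -19.5 0 0 0 0" --pt "-48 -19.5 0 0 0 0" --fingers 60

```text
time: 1.32
tool_pos: [410.2, 376.2, 231.5]
tcp_rot: [180.0, 0.0, 157.3]
ft_force: [0.0, 0.0, -0.3]
finger_gap: 59.4
grip_force: 0.0
```

apply_moves --pt "-48 -19.5 0 0 0 0" --pt "-48 -19.5 0 0 0 0" --pt "-48 -19.5 0 0 0 0" --pt "-48 -19.5 0 0 0 0" --pt "-40 -16 0 0 0 -0.18"

```text
time: 1.95
tool_pos: [588.2, 199.6, 231.4]
tcp_rot: [180.0, 0.0, 167.8]
ft_force: [0.2, 0.6, 0.5]
finger_gap: 59.7
grip_force: 0.0
```

```bash
cat >> h.py <<'E'
from scipy.spatial.transform import Rotation as Ro
def pose():
    s=sense();return np.array(s["tool_pos"]),Ro.from_euler("xyz",s["tcp_rot"],degrees=True)
def to(p,R):
    "shift (tool axes now) and then turn to reach p,R"
    p0,R0=pose();s=sense()
    print("t",round(s["time"],2),"p",np.round(p0,1),"rpy",np.round(s["tcp_rot"],2),"q",np.round(s["joint_pos"],1),"gap",round(s["finger_gap"],1),"F",np.round(s["ft_force"],1),"M",np.round(s["wrist_torque"],2))
    print(" shift",np.round(R0.inv().apply(np.array(p)-p0),1),"turn",np.round((R0.inv()*R).as_rotvec(),4))
# slope frame
def slope(o=(578.3,-192.6,42),yaw=6.0):
    return np.array(o,float),Ro.from_euler("zy",[0,0])*Ro.from_euler("ZY",[yaw,-28],degrees=True)
E
python3 -c "
from h import *
to([593.3,193.6,86],Ro.from_euler('xyz',[180,0,169.3],degrees=True))
o,R=slope();print(R.as_matrix().round(3))"
```

```text
t 1.95 p [588.2 199.6 231.4] rpy [1.8000e+02 2.0000e-02 1.6777e+02] q [ 14.   10.7  81.7  -0.   87.6 -63.8] gap 59.7 F [0.2 0.6 0.5] M [ 0.04 -0.02  0.05]
 shift [ -6.2  -4.8 145.4] turn [ 0.      0.0003 -0.0267]
[[ 0.878 -0.105 -0.467]
 [ 0.092  0.995 -0.049]
 [ 0.469 -0.     0.883]]
```

apply_moves --pt "-6.2 -4.8 20 0 0 -0.0267" --pt "0 0 40 0 0 0" --pt "0 0 40 0 0 0" --pt "0 0 30 0 0 0" --pt "0 0 15.4 0 0 0"

```text
time: 2.58
tool_pos: [590.8, 195.0, 83.7]
tcp_rot: [-179.9, -0.2, 169.2]
ft_force: [-0.8, 0.1, 0.7]
finger_gap: 60.2
grip_force: 0.0
```

apply_moves --pt "0 0 0 0 0 0" --pt "0 0 0 0 0 0" --pt "0 0 0 0 0 0" --pt "0 0 0 0 0 0" --pt "0 0 0 0 0 0" --fingers 10 --grip_force 60

```text
time: 3.2
tool_pos: [593.1, 195.5, 87.3]
tcp_rot: [179.9, 0.1, 169.2]
ft_force: [2.2, 0.1, 4.4]
finger_gap: 25.2
grip_force: 62.0
```

```bash
python3 -c "
from h import *
to([593.3,193.6,86],Ro.from_euler('xyz',[180,0,169.3],degrees=True))
p,d=eyes.snapshot('scene');cv2.imwrite('pics/s1.png',cv2.resize(p[150:330,220:460,::-1],(720,540)))"
```

```text
t 3.2 p [593.1 195.5  87.3] rpy [1.7994e+02 1.4000e-01 1.6916e+02] q [ 13.5  17.2  89.5  -0.   73.1 -65.6] gap 25.2 F [2.2 0.1 4.4] M [-0.03 -0.23 -0.02]
 shift [-0.6 -1.8  1.3] turn [ 0.0011  0.0024 -0.0024]
```

View pics/s1.png

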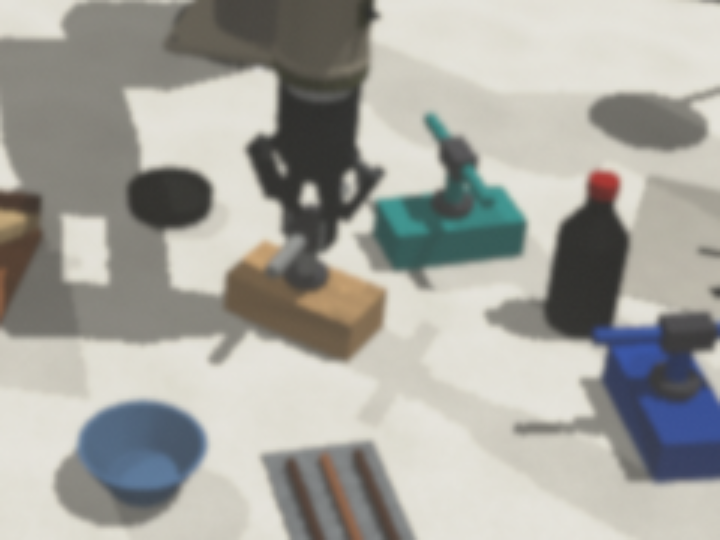

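The gripper holds the hub of the wooden block (crop ~(305,225)); look-alike and bottle are untouched. Lifting.

apply_moves --pt "0 0 -10 0 0 0" --pt "0 0 -30 0 0 0" --pt "0 0 -40 0 0 0" --pt "0 0 -40 0 0 0" --pt "0 0 -20 0 0 0"

```text
time: 3.88
tool_pos: [592.4, 195.5, 228.2]
tcp_rot: [179.9, 0.1, 169.2]
ft_force: [0.0, 0.2, -4.0]
finger_gap: 25.4
grip_force: 61.2
```

```bash
python3 -c "
from h import *
o,S=slope()
R=S*Ro.from_euler('z',186.8,degrees=True)*Ro.from_euler('x',180,degrees=True)
g=o+S.apply([50,0,107+40])  # hub 40 mm above bed placing
to(g+R.apply([0,0,20]),R)
X=cloud('scene',eyes.snapshot('scene')[1]);A=X.reshape(-1,3)
A=A[np.hypot(A[:,0]-593,A[:,1]-195)<110]
for lo,hi in((165,174),(165,180)):
  q=A[(A[:,2]>lo)&(A[:,2]<hi)]
  r=cv2.minAreaRect(q[:,:2].astype(np.float32));print(len(q),np.round(r[0],1),np.round(r[1],1),r[2])
print(np.histogram(A[:,2],bins=range(90,250,10)))
"
```

```text
t 3.88 p [592.4 195.5 228.2] rpy [1.7995e+02 1.0000e-01 1.6917e+02] q [ 13.6  11.1  81.6   0.   87.2 -65.6] gap 25.4 F [ 0.   0.2 -4. ] M [ 0.04 -0.15 -0.  ]
 shift [ -44.2 -388.3   50.3] turn [-0.0425 -0.4884 -0.4043]
154 [623.4 198.5] [ 67.8 155.6] 8.260518074035645
264 [623.4 198.4] [ 67.8 155.7] 8.260518074035645
(array([  0,   0,   0,   0,  15, 152, 174, 175, 180, 587,  86,  48,  22,
        17,  29]), array([ 90, 100, 110, 120, 130, 140, 150, 160, 170, 180, 190, 200, 210,
       220, 230, 240]))
```

apply_moves --pt "-5.5 -40 0 0 0 0" --pt "-5.5 -50 0 0 0 0" --pt "-5.5 -50 0 0 0 0" --pt "-5.5 -50 0 0 0 0" --pt "-5.5 -50 0 0 0 0"

```text
time: 4.55
tool_pos: [572.5, -47.0, 223.6]
tcp_rot: [-180.0, -0.2, 169.2]
ft_force: [0.8, -0.1, -4.4]
finger_gap: 25.2
grip_force: 61.2
```

apply_moves --pt "-5.5 -50 0 0 0 0" --pt "-5.5 -50 0 0 0 0" --pt "-5.7 -48 0 0 0 0" --pt "0 0 0 -0.0106 -0.122 -0.101" --pt "0 0 0 -0.0106 -0.122 -0.101"

```text
time: 5.18
tool_pos: [561.6, -194.4, 222.8]
tcp_rot: [-179.9, 14.0, -179.1]
ft_force: [0.3, 0.8, -3.5]
finger_gap: 25.2
grip_force: 61.2
```

apply_moves --pt "0 0 0 -0.0106 -0.122 -0.101" --pt "0 0 0 -0.0106 -0.122 -0.101" --pt "0 0 0 0 0 0" --pt "0 0 0 0 0 0" --pt "0 0 0 0 0 0"

```text
time: 5.8
tool_pos: [563.2, -194.1, 226.5]
tcp_rot: [-176.4, 27.6, -166.4]
ft_force: [0.1, 0.1, -4.3]
finger_gap: 25.5
grip_force: 61.2
```

```bash
cat >> h.py <<'E'
def goal(x,y,z,th=6.8):
    "TCP goal with hub at slope coords"
    o,S=slope();R=S*Ro.from_euler('z',180+th,degrees=True)*Ro.from_euler('x',180,degrees=True)
    to(o+S.apply([x,y,z])+R.apply([0,0,20]),R)
    p,_=pose();print(" hub in slope",np.round(S.inv().apply(p-R.apply([0,0,20])-o),1))
def blk(tag):
    o,S=slope()
    for cam in("top","scene"):
        p,d=eyes.snapshot(cam);cv2.imwrite(f"pics/{tag}_{cam}.png",p[:,:,::-1])
        np.save(f"{tag}_{cam}.npy",cloud(cam,d))
        L=S.inv().apply(cloud(cam,d).reshape(-1,3)-o)
        yield cam,p,L
E
python3 -c "
from h import *
goal(50,0,147)
for cam,p,L in blk('a'):
  q=L[(L[:,0]>-60)&(L[:,0]<160)&(abs(L[:,1])<120)]
  print(cam,np.histogram(q[:,2],bins=range(-10,260,10))[0])
  cv2.imwrite(f'pics/ac_{cam}.png',cv2.resize(p[80:290,250:530,::-1] if cam=='top' else p[120:330,80:360,::-1],(700,525)))
"
```

```text
t 5.8 p [ 563.2 -194.1  226.5] rpy [-176.41   27.61 -166.37] q [ -34.8  -15.5  112.1   20.    63.1 -143.5] gap 25.5 F [ 0.1  0.1 -4.3] M [-0.02  0.67  0.02]
 shift [22.9  2.7 43.1] turn [-0.0003 -0.0031 -0.0007]
 hub in slope [7.32e+01 1.00e-01 1.90e+02]
top [909 688  61  29   0   0   0   0   6  35  50  43  82 496 127  21   0   1
   7  31 116  69  27  67  25  38]
scene [ 94 611 204  47   0   0   0   0   0 140 183 186 179 197  47  32  24  25
  50  62  66  46  66  85  88 100]
```

View pics/ac_scene.png

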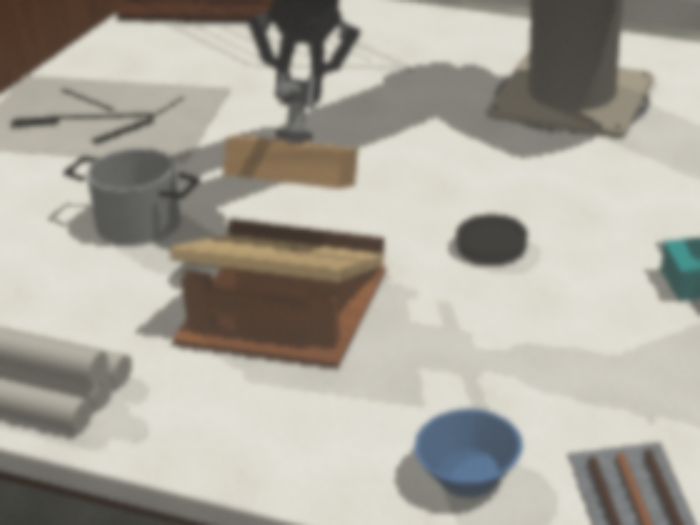

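The block hangs over the board at crop (290,162), nearly parallel to the cleat (crop row ~228). Fitting its pose in the slope frame.

```bash
cat >> h.py <<'E'
def fit(tag,cam,z0,tol=15,xlim=(-60,170)):
    "fit block top face: slope-frame normal, rect"
    o,S=slope();L=S.inv().apply(np.load(f"{tag}_{cam}.npy").reshape(-1,3)-o)
    q=L[(L[:,0]>xlim[0])&(L[:,0]<xlim[1])&(abs(L[:,1])<120)&(abs(L[:,2]-z0)<tol)]
    for t in(8,5,4,4,3.5,3.5):
        c=np.median(q,0) if t==8 else q.mean(0)
        n=np.linalg.svd(q-q.mean(0),full_matrices=False)[2][2];n*=np.sign(n[2]);q=q[abs((q-c)@n)<t]
    r=cv2.minAreaRect(q[:,:2].astype(np.float32))
    print(cam,len(q),"n",np.round(n,3),"c",np.round(q.mean(0),1),"rect",np.round(r[0],1),np.round(r[1],1),round(r[2],1))
E
python3 -c "
from h import *
fit('a','top',126)
fit('a','scene',126)
fit('a','top',0)"
```

```text
top 401 n [ 0.031 -0.     1.   ] c [ 80.2   1.8 126.4] rect [74.8 -0.6] [ 73.1 140.8] 0.8
scene 164 n [0.115 0.029 0.993] c [ 95.1   4.2 124.1] rect [76.4 -1. ] [ 74.1 141.7] 2.1
top 983 n [-0.003 -0.003  1.   ] c [109.4   9.4  -1. ] rect [56.7 -0.8] [227.1 201.3] 0.2
```

apply_moves --pt "6 0.7 14 0 -0.02 0" --pt "6 0.7 16 0 0 0" --pt "6 0.7 16 0 0 0" --pt "6 0.7 15 0 0 0" --pt "5.7 0.7 12 0 0 0"

```text
time: 6.52
tool_pos: [571.2, -192.8, 146.0]
tcp_rot: [-176.4, 28.7, -166.3]
ft_force: [-1.0, -0.1, -4.4]
finger_gap: 25.3
grip_force: 61.2
```

apply_moves --pt "0 0 0 0 0 0" --pt "0 0 1 0 0 0" --pt "0 0 1 0 0 0" --pt "0 0 1 0 0 0" --pt "0 0 1 0 0 0"

```text
time: 7.15
tool_pos: [573.4, -193.0, 144.3]
tcp_rot: [-176.3, 28.8, -166.2]
ft_force: [0.2, -0.3, -4.9]
finger_gap: 25.1
grip_force: 61.2
```

```bash
python3 -c "
from h import *
goal(45,0,107)
list(blk('b'));fit('b','top',50)"
```

```text
t 7.15 p [ 573.4 -193.   144.3] rpy [-176.33   28.82 -166.24] q [ -34.6  -10.1  116.8   23.4   52.9 -148.3] gap 25.1 F [ 0.2 -0.3 -4.9] M [-0.13  0.58  0.04]
 shift [-1.1 -0.2  5.7] turn [-0.0006  0.0181 -0.0001]
 hub in slope [4.370e+01 1.000e-01 1.126e+02]
top 338 n [-0.015 -0.005  1.   ] c [50.2  4.1 48.6] rect [45.1 -0.4] [ 72.8 140.5] 0.8
```

apply_moves --pt "0 0 1 0 0 0" --pt "0 0 1 0 0 0" --pt "0 0 1 0 0 0" --pt "0 0 0 0 0 0" --pt "0 0 0 0 0 0"

```text
time: 7.88
tool_pos: [574.7, -192.7, 141.4]
tcp_rot: [-176.4, 28.8, -166.2]
ft_force: [-0.2, 0.2, -4.1]
finger_gap: 25.0
grip_force: 61.2
```

apply_moves --pt "0 0 0.5 0 0 0" --pt "0 0 0.5 0 0 0" --pt "0 0 0 0 0 0" --pt "0 0 0 0 0 0" --pt "0 0 0 0 0 0"

```text
time: 8.5
tool_pos: [575.2, -192.7, 140.5]
tcp_rot: [-176.4, 28.8, -166.2]
ft_force: [-0.0, 0.1, -4.0]
finger_gap: 25.2
grip_force: 61.2
```

apply_moves --pt "2 0.24 0 0 0 0" --pt "2 0.24 0 0 0 0" --pt "2 0.24 0 0 0 0" --pt "1 0.12 0 0 0 0" --pt "0 0 0 0 0 0"

```text
time: 9.12
tool_pos: [569.0, -193.4, 137.0]
tcp_rot: [-176.4, 28.8, -166.3]
ft_force: [-0.4, 1.4, -3.5]
finger_gap: 25.0
grip_force: 61.2
```

apply_moves --pt "0 0 0.4 0 0 0" --pt "0 0 0.4 0 0 0" --pt "0 0 0.2 0 0 0" --pt "0 0 0 0 0 0" --pt "0 0 0 0 0 0"

```text
time: 9.75
tool_pos: [569.9, -193.4, 136.8]
tcp_rot: [-176.3, 28.8, -166.2]
ft_force: [-3.0, 0.7, 2.7]
finger_gap: 25.5
grip_force: 62.0
```

```bash
python3 -c "
from h import *
goal(35,0,107)
list(blk('c'));fit('c','top',45)"
```

```text
t 9.75 p [ 569.9 -193.4  136.8] rpy [-176.32   28.84 -166.23] q [ -34.9  -10.1  117.6   23.8   52.2 -149.1] gap 25.5 F [-3.   0.7  2.7] M [0.14 0.55 0.06]
 shift [2.  0.2 0.6] turn [-0.0007  0.0184  0.    ]
 hub in slope [3.700e+01 1.000e-01 1.077e+02]
top 326 n [-0.016  0.003  1.   ] c [42.7  4.7 44.6] rect [39.  -0.5] [ 72.5 140.8] 2.0
```

apply_moves --pt "0.5 0.06 -0.2 0 0 0" --pt "0.5 0.06 0 0 0 0" --pt "0.5 0.06 0 0 0 0" --pt "0 0 0 0 0 0" --pt "0 0 0 0 0 0"

```text
time: 10.48
tool_pos: [568.7, -193.6, 136.5]
tcp_rot: [-176.3, 28.9, -166.2]
ft_force: [-0.9, 1.2, 5.1]
finger_gap: 25.1
grip_force: 62.3
```

apply_moves --pt "0.5 0.06 0 0 0 0" --pt "0.5 0.06 0 0 0 0" --pt "0 0 0 0 0 0" --pt "0 0 0 0 0 0" --pt "0 0 0 0 0 0"

```text
time: 11.1
tool_pos: [568.2, -193.7, 136.4]
tcp_rot: [-176.3, 28.9, -166.2]
ft_force: [-1.0, 1.7, 5.6]
finger_gap: 25.1
grip_force: 62.5
```

apply_moves --pt "0.5 0.06 0 0 0 0" --pt "0.5 0.06 0 0 0 0" --pt "0 0 0 0 0 0" --pt "0 0 0 0 0 0" --pt "0 0 0 0 0 0"

```text
time: 11.72
tool_pos: [567.6, -193.8, 136.2]
tcp_rot: [-176.3, 28.9, -166.2]
ft_force: [0.0, 2.5, 7.3]
finger_gap: 25.1
grip_force: 62.5
```

```bash
python3 -c "
from h import *
goal(35,0,107)
list(blk('d'));fit('d','top',45)"
```

```text
t 11.72 p [ 567.6 -193.8  136.2] rpy [-176.27   28.95 -166.22] q [ -35.2  -10.4  118.1   24.    52.2 -149.5] gap 25.1 F [0.  2.5 7.3] M [ 0.49 -0.42  0.28]
 shift [-0.3  0.   1.3] turn [-0.0014  0.0204  0.0001]
 hub in slope [ 3.470e+01 -1.000e-01  1.083e+02]
top 332 n [-0.037 -0.01   0.999] c [43.6  2.1 45.2] rect [37.9 -0.5] [ 72.7 142. ] 1.6
```

apply_moves --pt "0 0 -0.6 0 0 0" --pt "0 0 0 0 0 0" --pt "0 0 0 0 0 0" --pt "0 0 0 0 0 0" --pt "0 0 0 0 0 0" --fingers 45

```text
time: 12.45
tool_pos: [566.0, -193.7, 135.1]
tcp_rot: [-176.4, 28.8, -166.3]
ft_force: [0.4, -1.3, 0.0]
finger_gap: 44.9
grip_force: 0.0
```

```bash
python3 -c "
from h import *
goal(35,0,107)
for cam,p,L in blk('e'):
  if cam=='scene': cv2.imwrite('pics/ec.png',cv2.resize(p[140:290,100:300,::-1],(720,540)))
fit('e','top',45)"
```

```text
t 12.45 p [ 566.  -193.7  135.1] rpy [-176.37   28.79 -166.26] q [ -35.2  -10.4  118.1   23.9   52.3 -149.5] gap 44.9 F [ 0.4 -1.3  0. ] M [-0.05  0.24  0.04]
 shift [-2.1 -0.5  1. ] turn [-0.0001  0.0175 -0.0003]
 hub in slope [ 32.8   0.2 108. ]
top 338 n [-0.008 -0.008  1.   ] c [41.7  1.1 44.1] rect [38.4 -0.1] [140.3  75.2] 89.7
```

View pics/ec.png

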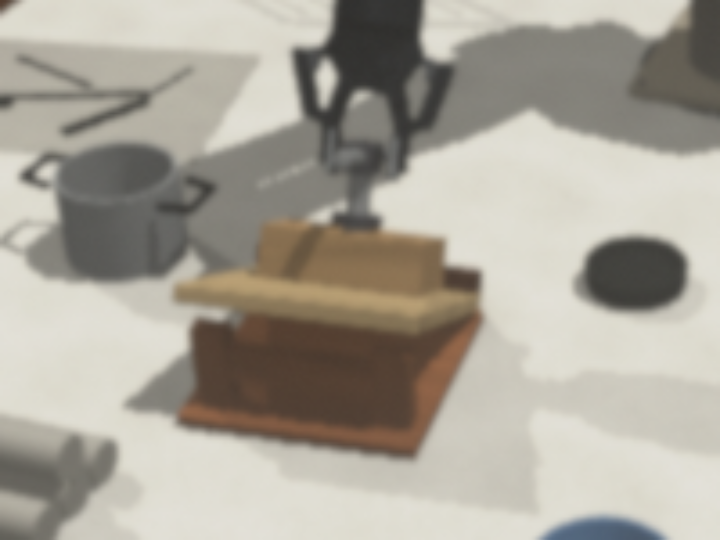

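The block lies flat on the bed, parallel to the cleat, with the fingers open around the hub (crop (360,160)). I'll check the gap to the cleat by edges.

```bash
python3 -c "
from h import *
o,S=slope()
for f in('top0','e_top'):
  L=S.inv().apply(np.load(f+'.npy').reshape(-1,3)-o);L=L[abs(L[:,1])<105]
  cl=L[(abs(L[:,2]-20)<4)&(L[:,0]>-40)&(L[:,0]<40)];bed=L[(abs(L[:,2])<5)&(L[:,0]>0)]
  print(f,'cleat x',np.percentile(cl[:,0],[2,50,98]).round(1),'z',np.median(cl[:,2]).round(1),'bed x max',np.percentile(bed[:,0],[99,99.9]).round(1),bed[:,0].min().round(1))
t=L[(abs(L[:,2]-44.3)<3)&(L[:,0]>-20)&(L[:,0]<100)]
for y in range(-60,61,20):
  u=t[abs(t[:,1]-y)<10];print(y,len(u),u[:,0].min().round(1),u[:,0].max().round(1))
h=L[(L[:,2]>85)&(L[:,2]<125)&(abs(L[:,0]-35)<90)]
"
```

```text
top0 cleat x [-16.   -7.3   3.9] z 20.1 bed x max [170.3 173. ] 0.0
e_top cleat x [-16.2  -8.7  12.6] z 20.0 bed x max [170.3 172.5] 0.2
-60 53 8.9 71.5
-40 50 0.6 70.5
-20 30 10.6 75.8
0 7 3.2 65.2
20 45 1.6 70.5
40 55 2.5 71.1
60 57 1.1 72.7
```

apply_moves --pt "-2.1 -0.5 0.3 0 0.0175 0" --pt "0 0 0 0 0 0" --pt "0 0 0 0 0 0" --pt "0 0 0 0 0 0" --pt "0 0 0 0 0 0"

```text
time: 13.18
tool_pos: [568.0, -193.7, 135.9]
tcp_rot: [-176.4, 27.8, -166.3]
ft_force: [0.3, 0.5, -0.1]
finger_gap: 45.1
grip_force: 0.0
```

apply_moves --pt "0 0 0 0 0 0" --pt "0 0 0 0 0 0" --pt "0 0 0 0 0 0" --pt "0 0 0 0 0 0" --pt "0 0 0 0 0 0" --fingers 10 --grip_force 40

```text
time: 13.8
tool_pos: [568.1, -193.8, 136.0]
tcp_rot: [-176.4, 27.8, -166.3]
ft_force: [-2.0, -0.7, 1.5]
finger_gap: 25.4
grip_force: 42.7
```

apply_moves --pt "0 0 0.13 0 0 0.16" --pt "0 0 0.13 0 0 0.16" --pt "0 0 0.13 0 0 0.16" --pt "0 0 0.13 0 0 0.16" --pt "0 0 0.13 0 0 0.16"

```text
time: 14.42
tool_pos: [568.4, -193.4, 135.4]
tcp_rot: [161.4, 21.3, 143.1]
ft_force: [-2.7, 1.5, 1.8]
finger_gap: 25.4
grip_force: 42.8
```

```bash
python3 -c "
from h import *
goal(35,0,107)
list(blk('f'));fit('f','top',45)"
```

```text
t 14.43 p [ 568.4 -193.4  135.4] rpy [161.35  21.28 143.13] q [ -34.5   -9.6  117.1   22.5   52.8 -101.8] gap 25.4 F [-2.7  1.5  1.8] M [0.17 0.49 0.16]
 shift [-0.1 -0.3  0.2] turn [ 4.000e-04  0.000e+00 -8.054e-01]
 hub in slope [ 35.1   0.3 107.2]
top 283 n [-0.02  -0.004  1.   ] c [41.3  3.5 44.2] rect [37.7 -0.6] [ 73.9 140.3] 0.0
```

Forces are small, block still square. Continuing to half a turn.

apply_moves --pt "0 0 0.13 0 0 0.16" --pt "0 0 0.13 0 0 0.16" --pt "0 0 0.13 0 0 0.16" --pt "0 0 0.13 0 0 0.16" --pt "0 0 0.13 0 0 0.16"

```text
time: 15.15
tool_pos: [569.0, -193.2, 135.1]
tcp_rot: [152.1, 2.4, 100.5]
ft_force: [-2.1, 3.3, 3.2]
finger_gap: 25.7
grip_force: 42.7
```

apply_moves --pt "0 0 0.13 0 0 0.16" --pt "0 0 0.13 0 0 0.16" --pt "0 0 0.13 0 0 0.16" --pt "0 0 0.13 0 0 0.16" --pt "0 0 0.13 0 0 0.16"

```text
time: 15.78
tool_pos: [569.5, -193.2, 134.7]
tcp_rot: [158.0, -17.9, 58.8]
ft_force: [-0.6, 2.1, 1.3]
finger_gap: 25.5
grip_force: 42.6
```

apply_moves --pt "0 0 0.13 0 0 0.16" --pt "0 0 0.13 0 0 0.16" --pt "0 0 0.13 0 0 0.16" --pt "0 0 0.13 0 0 0.16" --pt "0 0 0.13 0 0 0.16"

```text
time: 16.4
tool_pos: [569.8, -193.5, 134.2]
tcp_rot: [178.2, -28.0, 9.9]
ft_force: [-0.5, 0.9, 1.2]
finger_gap: 25.5
grip_force: 42.6
```

apply_moves --pt "0 0 0 0 0 0" --pt "0 0 0 0 0 0" --pt "0 0 0 0 0 0" --pt "0 0 0 0 0 0" --pt "0 0 0 0 0 0"

```text
time: 17.02
tool_pos: [569.5, -193.6, 134.0]
tcp_rot: [178.1, -28.0, 10.0]
ft_force: [0.3, 2.6, 3.6]
finger_gap: 25.6
grip_force: 42.7
```

```bash
python3 -c "
from h import *
goal(35,0,107)
list(blk('g'));fit('g','top',45)"
```

```text
t 17.02 p [ 569.5 -193.6  134. ] rpy [178.12 -27.98   9.95] q [-34.4  -9.4 117.   22.6  52.5  35.4] gap 25.6 F [0.3 2.6 3.6] M [ 0.21 -0.01  0.13]
 shift [-0.4 -0.1 -1.7] turn [-9.0000e-04 -6.0000e-04  3.0839e+00]
 hub in slope [ 3.540e+01 -1.000e-01  1.053e+02]
top 344 n [-0.009 -0.001  1.   ] c [41.   5.6 44.4] rect [37.5 -0.3] [ 72.2 140.1] 0.7
```

apply_moves --pt "0 0 -0.135 0 0 -0.17" --pt "0 0 -0.135 0 0 -0.17" --pt "0 0 -0.135 0 0 -0.17" --pt "0 0 -0.135 0 0 -0.17" --pt "0 0 -0.135 0 0 -0.17"

```text
time: 17.75
tool_pos: [569.1, -193.3, 134.4]
tcp_rot: [157.1, -16.6, 61.9]
ft_force: [-0.7, 2.3, 4.8]
finger_gap: 25.6
grip_force: 42.9
```

apply_moves --pt "0 0 -0.135 0 0 -0.17" --pt "0 0 -0.135 0 0 -0.17" --pt "0 0 0 0 0 0" --pt "0 0 0 0 0 0" --pt "0 0 0 0 0 0"

```text
time: 18.38
tool_pos: [568.9, -193.3, 134.5]
tcp_rot: [153.3, -8.6, 79.4]
ft_force: [-0.8, 4.4, 5.0]
finger_gap: 25.2
grip_force: 43.0
```

```bash
python3 -c "
from h import *
goal(35,0,107)
list(blk('i'));fit('i','top',45)"
```

```text
t 18.38 p [ 568.9 -193.3  134.5] rpy [153.26  -8.65  79.44] q [-34.5  -9.5 117.   22.6  52.7 -32.5] gap 25.2 F [-0.8  4.4  5. ] M [0.54 0.04 0.35]
 shift [-0.3 -0.  -0.9] turn [ 4.0000e-04 -2.0000e-04 -2.0146e+00]
 hub in slope [ 35.1   0.3 106.1]
top 282 n [-0.048 -0.003  0.999] c [46.3 -2.4 44.6] rect [36.6 -0.4] [ 75.  139.8] 0.5
```

apply_moves --pt "0 0 0.13 0 0 0.165" --pt "0 0 0.13 0 0 0.165" --pt "0 0 0.13 0 0 0.165" --pt "0 0 0.13 0 0 0.165" --pt "0 0 0.13 0 0 0.165"

```text
time: 19.1
tool_pos: [569.3, -193.5, 134.1]
tcp_rot: [167.9, -25.5, 32.5]
ft_force: [-0.3, 3.5, 4.9]
finger_gap: 25.3
grip_force: 42.9
```

apply_moves --pt "0 0 0.13 0 0 0.165" --pt "0 0 0.13 0 0 0.165" --pt "0 0 0.13 0 0 0.165" --pt "0 0 0.13 0 0 0.165" --pt "0 0 0.13 0 0 0.165"

```text
time: 19.73
tool_pos: [569.7, -193.8, 133.6]
tcp_rot: [-168.1, -25.6, -20.2]
ft_force: [-0.7, 1.3, 4.5]
finger_gap: 25.3
grip_force: 42.8
```

apply_moves --pt "0 0 0.13 0 0 0.165" --pt "0 0 0.13 0 0 0.165" --pt "0 0 0.13 0 0 0.165" --pt "0 0 0.13 0 0 0.165" --pt "0 0 0.13 0 0 0.165"

```text
time: 20.35
tool_pos: [569.9, -194.1, 132.9]
tcp_rot: [-153.3, -9.0, -66.9]
ft_force: [-0.1, -0.7, 3.6]
finger_gap: 25.2
grip_force: 42.7
```

apply_moves --pt "0 0 0.05 0 0 0.1" --pt "0 0 0 0 0 0" --pt "0 0 0 0 0 0" --pt "0 0 0 0 0 0" --pt "0 0 0 0 0 0"

```text
time: 20.98
tool_pos: [569.8, -194.0, 132.9]
tcp_rot: [-152.7, -6.6, -71.5]
ft_force: [0.4, -4.6, 1.2]
finger_gap: 25.6
grip_force: 42.7
```

```bash
python3 -c "
from h import *
goal(35,0,107)
list(blk('j'));fit('j','top',45)"
```

```text
t 20.98 p [ 569.8 -194.   132.9] rpy [-152.71   -6.62  -71.52] q [-34.4  -9.2 117.   22.6  52.4 114.8] gap 25.6 F [ 0.4 -4.6  1.2] M [-0.49  0.11 -0.3 ]
 shift [-0.5 -0.  -2.8] turn [-9.0000e-04 -7.0000e-04  1.6982e+00]
 hub in slope [ 35.1  -0.5 104.2]
top 308 n [-0.011 -0.003  1.   ] c [43.7  5.6 44.7] rect [38.  -0.4] [139.7  72.6] 89.9
```

apply_moves --pt "0 0 0 0 0 0" --pt "0 0 0 0 0 0" --pt "0 0 0 0 0 0" --pt "0 0 0 0 0 0" --pt "0 0 0 0 0 0" --fingers 60

```text
time: 21.7
tool_pos: [569.8, -193.5, 132.8]
tcp_rot: [-152.7, -6.6, -71.5]
ft_force: [-0.1, -0.5, 0.7]
finger_gap: 59.8
grip_force: 0.0
```

apply_moves --pt "0 0 -8 0 0 0" --pt "0 0 -20 0 0 0" --pt "0 0 -30 0 0 0" --pt "0 0 -40 0 0 0" --pt "0 0 -30 0 0 0"

```text
time: 22.32
tool_pos: [509.6, -200.1, 248.1]
tcp_rot: [-152.7, -6.7, -71.5]
ft_force: [0.1, -0.1, 0.0]
finger_gap: 59.9
grip_force: 0.0
```

```bash
python3 -c "
from h import *
goal(35,0,107)
o,S=slope()
for cam,p,L in blk('k'):
  fit('k',cam,45)
  b=L[(L[:,2]>90)&(L[:,2]<114)&(abs(L[:,0]-35)<90)&(abs(L[:,1])<90)]
  w,v=np.linalg.eigh(np.cov(b[:,:2].T));print('bar',len(b),np.degrees(np.arctan2(v[1,1],v[0,1])),b.mean(0).round(1))
  t=L[(abs(L[:,2]-44.3)<3)&(L[:,0]>-20)&(L[:,0]<100)]
  print([t[abs(t[:,1]-y)<10][:,0].max().round(1) for y in(-60,-40,40,60)])
  if cam=='scene': cv2.imwrite('pics/kc.png',cv2.resize(p[140:290,100:300,::-1],(720,540)))
"
```

```text
t 22.32 p [ 509.6 -200.1  248.1] rpy [-152.65   -6.67  -71.53] q [-40.  -24.2 116.6  21.3  68.6 115.4] gap 59.9 F [ 0.1 -0.1  0. ] M [-0.02  0.24  0.  ]
 shift [ -0.6   0.8 127.5] turn [-2.4000e-03 -5.0000e-04  1.6986e+00]
 hub in slope [ 3.570e+01 -2.000e-01  2.345e+02]
top 300 n [0.001 0.004 1.   ] c [43.1  5.5 43.5] rect [38.9  0.1] [140.7  73.4] 88.7
bar 230 104.03285073623786 [ 38.6   0.8 106.9]
[np.float64(70.5), np.float64(74.6), np.float64(74.2), np.float64(71.0)]
scene 176 n [0.089 0.008 0.996] c [55.8  3.9 43.3] rect [42.  -0.2] [ 69.  142.1] 2.4
bar 325 103.87541690857427 [ 42.2   0.8 103.7]
[np.float64(74.6), np.float64(74.5), np.float64(74.8), np.float64(70.9)]
```

View pics/kc.png

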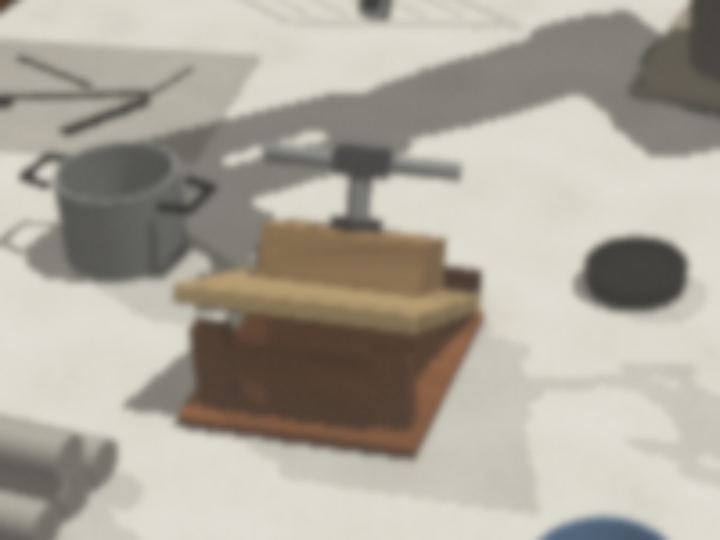

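```bash
python3 -c "
from h import *
o,S=slope()
for tag in'cdefgijk':
  L=S.inv().apply(np.load(tag+'_scene.npy').reshape(-1,3)-o)
  q=L[(L[:,2]>10)&(L[:,2]<36)&(abs(L[:,1])<62)&(L[:,0]>55)&(L[:,0]<90)]
  a=np.polyfit(q[:,1],q[:,0],1);print(tag,len(q),np.median(q[:,0]).round(2),'yaw',np.degrees(a[0]).round(2))
L0=S.inv().apply(np.load('scene0.npy').reshape(-1,3)-o)
q=L0[(L0[:,2]>4)&(L0[:,2]<17)&(abs(L0[:,1])<90)&(L0[:,0]>-12)&(L0[:,0]<12)];print('cleat face',len(q),np.median(q[:,0]),np.std(q[:,0]))
"
```

```text
c 347 71.47 yaw -0.14
d 351 70.82 yaw -0.64
e 347 69.96 yaw -0.41
f 347 70.03 yaw -0.24
g 347 69.18 yaw -0.39
i 354 69.5 yaw -0.53
j 349 69.06 yaw -0.78
k 345 69.59 yaw 0.16
cleat face 235 -1.2797538296878959 3.4276469223352026
```

The block's upslope face sits 69.6 mm above the cleat foot against a nominal 70, so it is against the cleat. The yaw is near zero and the bar angle puts the tap at about 4.47 rad.

```bash
python3 -c "
from h import *
print(job.hand_in())"
```

```text
the job is handed in; nothing more can be done
None
```

The job is handed in, with no verdict returned: my last measurements put the block flat and square against the cleat, the tap at about 4.47 rad after half forward, quarter back and half forward, and the gripper clear, at about 22 s of the 62 s allowed.

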